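Put the glasses case away in the roll-top desk tidy

ROBOT

A 7-joint arm with a two-finger parallel gripper is mounted at the origin on the work surface. World frame = base frame: x ahead of the robot, y to its left, z up, the work surface at z = 0. Lengths are in m, angles in rad, forces in N, time in s.
With the tool pointing down it reaches from about 0.35 to 0.9 m from the base axis. Payload 19.9 kg.
Tool frame: the origin (TCP) lies midway between the tips of the shut fingers; the grasp point (between the pads) lies 19 mm behind it; z points along the fingers, y is the line along which they close (so a half turn about z gives the same grasp; the last joint's range is limited). The gripper opens to 94 mm and grips with 3 to 60 N. Pads are 16 mm wide; open, the fingers measure 119 mm over their backs; the gripper's body (75 mm by 177 mm) begins 78 mm behind the grasp point.
Start: joints at [-1.155, 0.417, -0.01, 1.614, 0.005, 1.111, -0.053], TCP at [0.276, 0.561, 0.205] pointing down, gripper open.
Joint ranges: [-2.81, 2.81], [-0.39, 2.02], [-1.27, 1.25], [0.06, 2.57], [-1.19, 4.33], [0.19, 2], [-2.82, 2.82]. Speed limits (rad/s): [1.89, 1.89, 2.39, 2.39, 3.01, 3.01, 3.01].

INTERFACE

Orientations are given as a rotation vector (axis times angle).
In Python, from rig import arm, optics gives the robot as it stands (arm), with the cameras (optics). Calls block until the motion is done:
- arm.move_ptp(position, orientation): joint-space move of the TCP to a pose.
- arm.servo_line(position, ori=None, speed=0.15, threshold=None): straight line of the TCP; ori=None keeps the orientation; speed is the mean speed in m/s. With threshold (N) it stops when the force on the tool has changed by that much, and returns True; else False.
- arm.move_j(angles): joint-space move.
- arm.set_gripper(opening, newtons=None): opening from 0.0 (shut) to 1.0 (fully open); newtons is the grip in N (None keeps the last); returns when the fingers have stopped.
- arm.pause(seconds).
- arm.ik(position, orientation): joint angles nearest the present ones, or None.
- optics.camera(name): name is "side" or "top" or "wrist"; returns the picture (384x512x3 uint8, blue, green, red); there is no depth.
- optics.camera_params(name): a dict with "vfov" (degrees; the focal length in pixels is half the picture's height over the tangent of half this angle, whatever the lens; pixels are square), "cx", "cy" (the principal point, pixels), "k1" (the pictures are not rectified: a ray, as slopes to the right and down, at radius r is drawn at 1 + k1 r^2 times it, then the intrinsics apply), "xyz" and "orientation" of the camera in the world; the wrist camera has in their place "hand_eye" (4x4, takes a point from camera to tool coordinates, whose origin is the TCP and whose axes are the flange's). Camera axes: x right, y down, z forward; pixel columns grow to the right and rows downward; lengths in m; the calibration is good to about 2 mm. A picture is of the moment at which its call begins: read the wrist's pose just before it. camera_params takes no time and is no camera call.
A pose or a line that the arm cannot do raises arm.PlanningError and nothing moves.
- arm.close_job(): hands the job in; it is judged then, once.
Readings, each from a call of its own:
- arm.get_time(): time.
- arm.get_qpos(): joint angles.
- arm.get_joint_vel(): joint speeds.
- arm.get_tau(): joint torques, N m.
- arm.get_tool_pos(): TCP position.
- arm.get_tcp_rot(): TCP orientation.
- arm.get_wrist_force(): force on the tool from outside, world axes, zero at the start.
- arm.get_moment(): the same for the moment, N m.
- arm.get_grip_width(): opening from 0.0 (shut) to 1.0 (fully open).
- arm.get_grasp_force(): force on a finger pad.
Only numpy, scipy, OpenCV 4.12 (cv2) and the standard library are available. Lean on these libraries where they do the work, as an engineer would, in place of code of your own. Each camera call takes 0.05 s, during which the arm holds its last target. There are 200 camera calls.

TASK

Roll the tidy's cover open, slide the blue glasses case lengthwise into the empty bay (the one with the green strip) under the shelf until it is fully home against the back stop, then roll the cover fully shut. Leave the pencil box, the mug and the cactus where they are.

Things in the scene. Friction and masses are not known exactly. Their poses are not given: they have to be found in the camera images.
- tidy: Roll-top desk tidy, pale wood, fixed to the desk; 316 deep (x), 362 wide (y), 211 mm high. Half-round side panels (inner faces at y = +-169, 12 thick), a fixed rear hood over the back half (x above 0, outer radius 161 about point axis), no floor: the desk is its floor. Origin: on the desk at its centre; x points away from the robot, the front faces -x.
- shelf_edge (a point): Middle of the lower front edge of the tidy's fixed shelf, the overhang: x = -50, 55 mm above the desk. The shelf runs the full width, is 10 thick and reaches back to a back stop under it whose face is at x = +90 of the tidy. Notepads lie on it, up to 79 mm above the desk, behind x = +10.
- mouth (a point): On the desk, midway between the mouths of the two bays (x = -141, y = 0 of the tidy). The bays are centred at y = +45 and -45 mm and run along x. Each lies between two rails 12 high and 10 thick, 56 mm apart from x = -115 to +90; in front of that, to x = -141, lead-ins flare out to about 72 apart.
- axis (a point): Centre of the arc along which the cover rolls: on the tidy at x = 0, y = 0, 50 mm above the desk; the cover turns about the tidy's y axis here.
- cover (a joint): Angle of the curved slatted wooden cover (334 wide, outer radius 150, inner 144 mm about point axis). 0 = fully shut, lower edge about 10 mm above the desk at the front. 1.75 = fully open, rolled up and back under the rear hood, front edge then at x = -15 of the tidy, 195 mm up. It stays where it is left; moving it takes 1 to 6 N at the knob.
- knob (a point): Middle of the cover's black knob: a round bar 18 mm thick and 30 long, along the tidy's y, on a 12 mm stem, 195 mm from point axis; can be pinched on its flat ends. Shut, it stands out level at the front, 50 mm up. At joint value a it is at x = -195 cos a, z = 50 + 195 sin a of the tidy.
- case: The blue hard glasses case, 155 (its x) x 50 (its y) x 40 mm high, about 0.16 kg, loose on the desk beside the front of the tidy, on the left or the right. Origin: centre of its underside. Either end may go in first.
- strip: Thin green strip, 50 mm wide, flat on the desk, marking the empty bay; it starts 42 mm in front of the tidy and runs in under the shelf. Axes parallel to the tidy's. Origin: on the desk where the case's origin is when the case is fully home (x = +12.5 of the tidy; the case's near end then stands 15 mm in front of the shelf's edge).
- pencil_box: Brown wooden pencil box, 155 x 50 x 40 mm, already home in the other bay. Origin: centre of its underside.
- mug: White mug, 80 mm in diameter, 90 high, handle at its +y, on the other side of the tidy's front from the case. Origin: centre of its underside.
- cactus: Round green cactus in a terracotta pot, 70 mm wide, about 126 high, to the right of the tidy. Origin: centre of its underside.

How it is judged:
By the outcome, as a careful person would: the job done as asked, in the order asked, and still so for the second after the job is handed in, with the robot touching nothing.
It also fails if it takes over 72 s, if anything falls off the work surface, if the arm or the gripper's body presses on something with over 40 N, if the wrist force passes 120 N, or if a joint passes its speed limit or range.

## Working session

There is one attempt and no reset: what is moved stays moved. The work goes in short steps, each a Python script; the robot and the scene stay as the last script left them, time stands still between calls to the robot, and variables do not carry over. Pictures are saved under pics/ and viewed, at most 10 in all, crops included, and the job is handed in when it is done.

```bash
ls; mkdir -p pics
python3 - <<'E'
from rig import arm, optics
import cv2
for n in("top","side"):
    cv2.imwrite(f"pics/{n}0.png",optics.camera(n)); print(n,optics.camera_params(n))
print(optics.camera_params("wrist"),arm.get_tcp_rot(),arm.get_time())
E
```

```text
pics
rig.py
top {'vfov': 57.29003276856702, 'cx': 253.73424498190354, 'cy': 190.55439600923074, 'k1': -0.0955474931367304, 'xyz': array([ 0.46211821, -0.02353802,  1.11708921]), 'orientation': array([-2.1986383 ,  2.18469469, -0.07761774])}
side {'vfov': 49.68651048764472, 'cx': 259.59212533546076, 'cy': 196.45042881017886, 'k1': -0.030107311470459926, 'xyz': array([ 0.5236365 , -0.39045282,  1.09804186]), 'orientation': array([-2.79895022,  0.0329276 , -0.01807722])}
{'vfov': 67.59196618387081, 'cx': 253.00615121976594, 'cy': 193.3157790135048, 'k1': -0.07257962115046321, 'hand_eye': array([[-3.27748586e-04, -9.66690680e-01, -2.55947304e-01,
         7.46062132e-02],
       [ 9.99999801e-01, -4.54608460e-04,  4.36485318e-04,
        -1.27481586e-03],
       [-5.38302099e-04, -2.55947110e-01,  9.66690637e-01,
        -1.76902572e-01],
       [ 0.00000000e+00,  0.00000000e+00,  0.00000000e+00,
         1.00000000e+00]])} [-7.11276132e-01 -3.05985546e+00  1.66335980e-03] 0.1
```

View pics/top0.png

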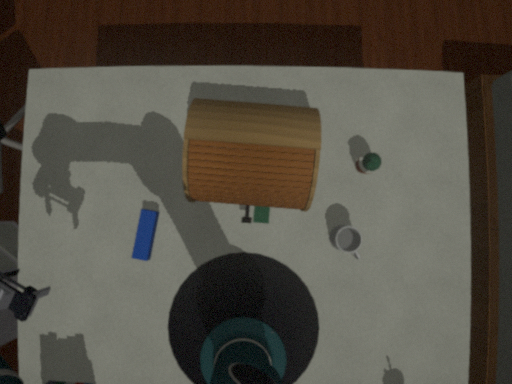

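View pics/side0.png

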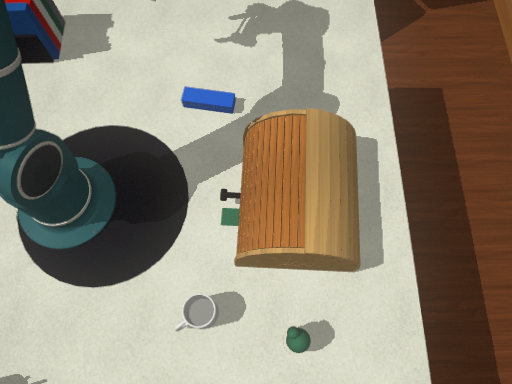

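```bash
cat > h.py <<'E'
from rig import arm, optics
import numpy as np, cv2
from scipy.spatial.transform import Rotation as R
from scipy.optimize import least_squares
def cam(n):
    """calibration with world pose (wrist: at the present tool pose)"""
    p=optics.camera_params(n); f=192/np.tan(np.radians(p["vfov"])/2)
    T=np.eye(4)
    if n=="wrist":
        T[:3,:3]=R.from_rotvec(arm.get_tcp_rot()).as_matrix(); T[:3,3]=arm.get_tool_pos(); T=T@p["hand_eye"]
    else: T[:3,:3]=R.from_rotvec(p["orientation"]).as_matrix(); T[:3,3]=p["xyz"]
    return dict(T=T,f=f,c=np.array([p["cx"],p["cy"]]),k=p["k1"])
def proj(C,P):
    q=(np.atleast_2d(P)-C["T"][:3,3])@C["T"][:3,:3]; s=q[:,:2]/q[:,2:]
    return C["c"]+C["f"]*s*(1+C["k"]*(s**2).sum(1,keepdims=True))
def ray(C,uv):
    d=(np.asarray(uv,float)-C["c"])/C["f"]; s=d.copy()
    for _ in range(20): s=d/(1+C["k"]*(s@s))
    return C["T"][:3,3],C["T"][:3,:3]@np.r_[s,1]
def onplane(C,uv,z):
    o,d=ray(C,uv); return o+d*(z-o[2])/d[2]
def tri(obs):
    A=np.zeros((3,3));b=np.zeros(3)
    for C,uv in obs:
        o,d=ray(C,uv); d=d/np.linalg.norm(d); M=np.eye(3)-np.outer(d,d); A+=M;b+=M@o
    return np.linalg.solve(A,b)
def place(p,V):
    c,s=np.cos(p[2]),np.sin(p[2]); return V@np.array([[c,-s,0],[s,c,0],[0,0,1]]).T+np.r_[p[:2],p[3] if len(p)>3 else 0]
def contour(m):
    m=cv2.morphologyEx(m.astype(np.uint8),cv2.MORPH_OPEN,np.ones((3,3)))
    cs=cv2.findContours(m,cv2.RETR_EXTERNAL,cv2.CHAIN_APPROX_NONE)[0]
    return max(cs,key=cv2.contourArea)[:,0].astype(float)
def fit(obs,V,p0):
    """pose (x,y,yaw[,z]) whose projected hull fits the mask contours; obs: (cam,contour points)"""
    def res(p):
        r=[]
        for C,ct in obs:
            h=cv2.convexHull(proj(C,place(p,V)).astype(np.float32))
            r+=[cv2.pointPolygonTest(h,(float(a),float(b)),True)-.5 for a,b in ct if 2<a<509 and 2<b<381]
        return np.array(r)
    s=least_squares(res,p0,loss="soft_l1",diff_step=1e-3,x_scale=[.01,.01,.03,.01][:len(p0)])
    return s.x,np.sqrt(np.mean(np.square(res(s.x))))
def box(l,w,h): return np.array([[a*l/2,b*w/2,c*h] for a in(-1,1) for b in(-1,1) for c in(0,1)])
def hsv(im): return [x.astype(int) for x in cv2.split(cv2.cvtColor(im,cv2.COLOR_BGR2HSV))]
def blue(im):
    h,s,v=hsv(im); return (h>100)&(h<130)&(s>140)
def down(yaw):
    """tool pointing down, tool x axis (flange) at yaw in the world"""
    return (R.from_euler("z",yaw)*R.from_rotvec([np.pi,0,0])).as_rotvec()
E
python3 - <<'E'
from h import *
ob=[];ot=[]
for n in("top","side"):
    C=cam(n);im=cv2.imread(f"pics/{n}0.png");m=blue(im)
    if n=="side": m[:,:170]=0
    if n=="top": m[:,:110]=0; m[:,170:]=0
    ct=contour(m);ob.append((C,ct));print(n,cv2.minAreaRect(ct.astype(np.float32)))
    h,s,v=hsv(im);w=(h>8)&(h<28)&(s>70)&(v>70)
    if n=="top": w[:90]=0;w[225:]=0;w[:,:170]=0;w[:,335:]=0
    else: w[:,375:]=0;w[:,:225]=0
    ct=contour(w);ot.append((C,ct));print(cv2.boundingRect(ct.astype(np.int32)),cv2.contourArea(ct.astype(np.float32)))
    g=(h>60)&(h<90)&(s>100)&(v>40); gm=np.zeros_like(g)
    if n=="top": gm[195:230,230:285]=1
    else: gm[200:230,210:250]=1
    cg=contour(g&gm);bx=cv2.boundingRect(cg.astype(np.int32));print("strip",bx,[onplane(C,c,0).round(4) for c in cv2.boxPoints(cv2.minAreaRect(cg.astype(np.float32)))])
c=onplane(ob[0][0],ob[0][1].mean(0),.03)
for o in(ob[:1],ob[1:],ob):print("case",fit(o,box(.155,.05,.04),[c[0],c[1],0,0]) )
t=np.linspace(0,np.pi,40)
V=np.array([[-.158*np.cos(a),y,.05+.161*np.sin(a)] for a in t for y in(-.181,.181)]+[[x,y,0] for x in(-.158,.158) for y in(-.181,.181)])
c=onplane(ot[0][0],ot[0][1].mean(0),.15)
for o in(ot[:1],ot[1:],ot):print("tidy",fit(o,V,[c[0],c[1],0]))
print("knob",tri([(cam("top"),(247,219)),(cam("side"),(223,195))]))
for n,p in(("top",(348,239)),("side",(199,311))):print("mug",onplane(cam(n),p,.09))
for n,p in(("top",(371,162)),("side",(298,339))):print("cactus",onplane(cam(n),p,.1))
E
```

```text
top ((144.66183471679688, 234.35687255859375), (15.786542892456055, 49.05927276611328), 11.633633613586426)
(182, 105, 139, 104) 12580.0Traceback (most recent call last):
  File "<stdin>", line 15, in <module>
  File "h.py", line 32, in contour
    return max(cs,key=cv2.contourArea)[:,0].astype(float)
           ~~~^^^^^^^^^^^^^^^^^^^^^^^^
ValueError: max() iterable argument is empty
```

```bash
cat > a.py <<'E'
from h import *
ob=[];ot=[]
for n in("top","side"):
    C=cam(n);im=cv2.imread(f"pics/{n}0.png");m=blue(im)
    if n=="side": m[:,:170]=0
    if n=="top": m[:,:110]=0; m[:,170:]=0
    ct=contour(m);ob.append((C,ct));print(n,cv2.minAreaRect(ct.astype(np.float32)))
    h,s,v=hsv(im);w=(h>8)&(h<28)&(s>70)&(v>60)
    if n=="top": w[:90]=0;w[225:]=0;w[:,:170]=0;w[:,335:]=0
    else: w[:,375:]=0;w[:,:225]=0
    ct=contour(w);ot.append((C,ct));print(cv2.boundingRect(ct.astype(np.int32)),cv2.contourArea(ct.astype(np.float32)))
    px=(214,262) if n=="top" else (217,230)
    print([int(q[px]) for q in(h,s,v)])
    g=(abs(h-h[px])<8)&(s>80); gm=np.zeros_like(g)
    if n=="top": gm[195:230,230:285]=1
    else: gm[200:230,210:250]=1
    cg=contour(g&gm);print("strip",[onplane(C,c,0).round(4) for c in cv2.boxPoints(cv2.minAreaRect(cg.astype(np.float32)))])
c=onplane(ob[0][0],ob[0][1].mean(0),.03)
for o in(ob[:1],ob[1:],ob):print("case",fit(o,box(.155,.05,.04),[c[0],c[1],0,0]) )
t=np.linspace(0,np.pi,40)
V=np.array([[-.158*np.cos(a),y,.05+.161*np.sin(a)] for a in t for y in(-.181,.181)]+[[x,y,0] for x in(-.158,.158) for y in(-.181,.181)])
c=onplane(ot[0][0],ot[0][1].mean(0),.15)
for o in(ot[:1],ot[1:],ot):print("tidy",fit(o,V,[c[0],c[1],0]))
print("knob",tri([(cam("top"),(247,219)),(cam("side"),(223,195))]))
for n,p in(("top",(348,239)),("side",(199,311))):print("mug",onplane(cam(n),p,.09))
for n,p in(("top",(371,162)),("side",(298,339))):print("cactus",onplane(cam(n),p,.1))
E
python3 a.py
```

```text
top ((144.66183471679688, 234.35687255859375), (15.786542892456055, 49.05927276611328), 11.633633613586426)
(182, 99, 139, 112) 13302.5
[67, 90, 71]
strip [array([ 0.441 , -0.0325,  0.    ]), array([ 0.4831, -0.037 ,  0.    ]), array([ 0.479 , -0.0764,  0.    ]), array([ 0.4369, -0.0719,  0.    ])]
side ((207.86514282226562, 99.62382507324219), (51.98703384399414, 19.53981590270996), 6.842773914337158)
(234, 108, 126, 163) 17924.5
[71, 102, 117]
strip [array([ 0.4374, -0.0311,  0.    ]), array([ 0.4819, -0.032 ,  0.    ]), array([ 0.4816, -0.0782,  0.    ]), array([ 0.4377, -0.0772,  0.    ])]
case (array([3.94627121e-01, 3.09960431e-01, 8.59943710e-08, 7.85244547e-09]), np.float64(2.4942424946751203))
case (array([ 3.86384765e-01,  3.71336496e-01,  1.06960445e-21, -9.28460494e-02]), np.float64(2.1373973766532566))
case (array([ 0.39365527,  0.31989794, -0.18353853, -0.01986778]), np.float64(2.095435539521199))
tidy (array([ 0.64149981, -0.0221898 , -0.07026738]), np.float64(1.4233845796160127))
tidy (array([ 0.64454309, -0.02451315, -0.07098089]), np.float64(0.7634508207566069))
tidy (array([ 0.64385411, -0.02351647, -0.07211494]), np.float64(1.2333743694043902))
knob [ 0.44417184 -0.01026839  0.04878269]
mug [ 0.38788494 -0.30720445  0.09      ]
mug [ 0.39159254 -0.31423761  0.09      ]
cactus [ 0.61466528 -0.37585219  0.1       ]
cactus [ 0.62022945 -0.38262167  0.1       ]
```

```bash
python3 - <<'E'
s=open("h.py").read()
s=s.replace('''    def res(p):
        r=[]''','''    x0,sc=np.array(p0,float),np.array([.01,.01,.03,.01][:len(p0)])
    def res(u):
        p=x0+u*sc; r=[]''').replace('''    s=least_squares(res,p0,loss="soft_l1",diff_step=1e-3,x_scale=[.01,.01,.03,.01][:len(p0)])
    return s.x,np''','''    s=least_squares(lambda u:res(u-1),np.ones(len(x0)),loss="soft_l1",diff_step=.02)
    s.x-=1
    return (x0+s.x*sc).round(4),np''')
open("h.py","w").write(s)
E
sed -i 's/c\[0\],c\[1\],0,0\]/c[0],c[1],-.15,0]/' a.py; python3 a.py | grep -E "case|tidy"
cat > b.py <<'E'
from h import *
obs=[]
for i,(x,y,z) in enumerate(((.39,.31,.2),(.36,.25,.2))):
    arm.move_ptp([x,y,z],down(np.pi-.15))
    C=cam("wrist");im=optics.camera("wrist");cv2.imwrite(f"pics/wc{i}.png",im)
    ct=contour(blue(im));obs.append((C,ct))
    print(cv2.boundingRect(ct.astype(np.int32)))
c=[.395,.315,-.18]
for o in (obs[:1],obs[1:],obs):
    print("case",fit(o,box(.155,.05,.04),c),fit(o,box(.155,.05,.04),c+[0.]))
arm.move_ptp([.40,0.0,.2],down(np.pi-.07))
C=cam("wrist");im=optics.camera("wrist");cv2.imwrite("pics/wt0.png",im)
np.save("wt0.npy",C,allow_pickle=True);print(arm.get_time())
E
python3 b.py
```

```text
case (array([ 0.3873,  0.3422, -0.1926, -0.1058]), np.float64(1.082010370978686))
case (array([ 0.3841,  0.3769, -0.172 , -0.1055]), np.float64(1.7268308964457444))
case (array([ 0.3937,  0.3199, -0.1835, -0.0199]), np.float64(2.095478094765325))
tidy (array([ 0.6415, -0.0222, -0.0702]), np.float64(1.4233706864092386))
tidy (array([ 0.6445, -0.0245, -0.071 ]), np.float64(0.7634454673781735))
tidy (array([ 0.6439, -0.0235, -0.0721]), np.float64(1.2333729494808678))
(231, 119, 43, 123)
(279, 135, 49, 121)
case (array([ 0.3917,  0.3073, -0.1789]), np.float64(0.9909772520278133)) (array([ 0.3932,  0.307 , -0.1791, -0.0094]), np.float64(0.36774768305609623))
case (array([ 0.392 ,  0.3068, -0.1687]), np.float64(1.3335413779218352)) (array([ 0.3949,  0.3087, -0.1741, -0.0124]), np.float64(0.5327157591701972))
case (array([ 0.3919,  0.3071, -0.1754]), np.float64(1.183289619784113)) (array([ 0.3933,  0.3075, -0.1765, -0.0082]), np.float64(0.6812203220873162))
2.6833
```

View pics/wt0.png

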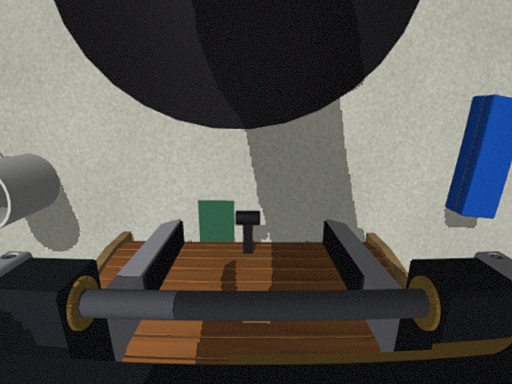

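The wrist view shows the strip's front edge at row 200 (columns 199–235), the knob's bar at about (248,216), and the case at the right (columns 447–512). The bay to fill is at y = −45 of the tidy.

```bash
cat > c.py <<'E'
from h import *
C=np.load("wt0.npy",allow_pickle=True).item();im=cv2.imread("pics/wt0.png");h,s,v=hsv(im)
g=(h>60)&(h<90)&(s>60);m=np.zeros_like(g);m[190:241,190:243]=1
ct=contour(g&m)
V=np.array([[x,y,0] for x in(-.2,-.156) for y in(-.07,-.02)])
L=[onplane(C,(ct[(abs(ct[:,1]-r)<1)][:,0].min()-.5,r),0) for r in(206,234)];Rr=[onplane(C,(ct[(abs(ct[:,1]-r)<1)][:,0].max()+.5,r),0) for r in(206,234)]
F=onplane(C,(217,ct[:,1].min()-.5),0)
print("left",L,"right",Rr,"front",F)
for d in(L,Rr): e=d[1]-d[0];print("yaw",np.arctan2(e[1],e[0]))
b=(v<45)&(s<120);m=np.zeros_like(b);m[207:225,228:268]=1
kc=contour(b&m);k=kc[kc[:,1]<222];print("knob px",k.min(0),k.max(0))
kp=((k[:,0].min()+k[:,0].max())/2,(207+224)/2)
print(kp,tri([(cam("top"),(247,219)),(cam("side"),(223,195)),(C,(248,217))]),tri([(cam("side"),(223,195)),(C,(248,217))]))
th=-.071
for t in([.6439,-.0235],[.6445,-.0245],[.642,-.0235]):
    print("pred strip front",place([*t,th],np.array([[-.2,-.045,0]])),"knob",place([*t,th],np.array([[-.195,0,.05]])),proj(C,place([*t,th],np.array([[-.195,-.015,.05],[-.195,.015,.05]]))).round(1),proj(cam("side"),place([*t,th],np.array([[-.195,0,.05]]))))
E
python3 c.py
```

```text
left [array([ 0.43796371, -0.07762952,  0.        ]), array([ 0.47940378, -0.08120257,  0.        ])] right [array([ 0.44126041, -0.02941399,  0.        ]), array([ 0.48260411, -0.03303238,  0.        ])] front [ 0.43185228 -0.05130092  0.        ]
yaw -0.086009270850874
yaw -0.08729745613594168
knob px [236. 211.] [259. 221.]
(np.float64(247.5), 215.5) [ 0.44369286 -0.00920414  0.04388604] [ 0.44326326 -0.00869128  0.04382909]
pred strip front [[ 0.44121157 -0.05419855  0.        ]] knob [[ 0.44939129 -0.00966663  0.05      ]] [[235.3 223.6]
 [260.  223.6]] [[225.06322283 194.56885098]]
pred strip front [[ 0.44181157 -0.05519855  0.        ]] knob [[ 0.44999129 -0.01066663  0.05      ]] [[234.5 224.1]
 [259.2 224.2]] [[225.28570182 194.91436493]]
pred strip front [[ 0.43931157 -0.05419855  0.        ]] knob [[ 0.44749129 -0.00966663  0.05      ]] [[235.1 222.1]
 [259.9 222.2]] [[224.355422   194.58343814]]
```

Run:
```python
import cv2
a=cv2.imread("pics/wt0.png")[190:250,180:280];b=cv2.imread("pics/side0.png")[180:240,190:290]
cv2.imwrite("pics/crop0.png",cv2.resize(cv2.hconcat([a,b]),None,fx=4,fy=4,interpolation=cv2.INTER_NEAREST))
```

```text
(no output)
```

View pics/crop0.png

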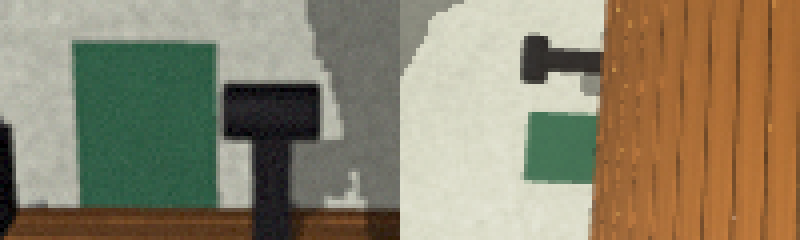

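Crop: strip columns 198–234, front row 200.3; knob bar centre at (247.8,217.8) in the wrist view and (223.6,194.8) in the side view. The wrist and side views disagree by about 6 mm in x. I'll retake the wrist picture at rest, from two places, and compare.

```bash
cat > d.py <<'E'
from h import *
def meas(tag):
    C=cam("wrist");im=optics.camera("wrist");cv2.imwrite(f"pics/{tag}.png",im);h,s,v=hsv(im)
    np.save(tag+".npy",C,allow_pickle=True)
    ct=contour((h>60)&(h<90)&(s>60)&(v>30));bx=cv2.boundingRect(ct.astype(np.int32))
    q=cv2.minAreaRect(ct.astype(np.float32)); 
    print(tag,"tool",arm.get_tool_pos().round(4),np.abs(arm.get_joint_vel()).max().round(4),"strip",bx,"front mid",onplane(C,(bx[0]+bx[2]/2,bx[1]-.5),0).round(4))
    return C,im
arm.pause(.3);meas("wt1")
arm.move_ptp([.36,-.045,.2],down(np.pi-.07));arm.pause(.4);C,im=meas("wt2")
arm.move_ptp([.36,.06,.28],down(np.pi-.07));arm.pause(.4);C,im=meas("wt3")
for n in("top","side"):
    im=cv2.imread(f"pics/{n}0.png");m=blue(im);m[:,:110]=0
    if n=="side":m[:,:170]=0
    else: m[:,170:]=0
    print(n,fit([(cam(n),contour(m))],box(.155,.05,.04),[.392,.307,-.176]))
print(arm.get_time())
E
python3 d.py
python3 - <<'E'
import cv2
a=[cv2.resize(cv2.imread(f"pics/wt{i}.png")[90:290,160:360],None,fx=2,fy=2) for i in(2,3)]
cv2.imwrite("pics/crop1.png",cv2.hconcat(a))
E
```

```text
wt1 tool [4.001e-01 3.000e-04 2.000e-01] 0.0037 strip (199, 201, 36, 41) front mid [ 0.4314 -0.0521  0.    ]
wt2 tool [ 0.3601 -0.0448  0.1999] 0.0028 strip (234, 226, 35, 40) front mid [ 0.4312 -0.0527  0.    ]
wt3 tool [0.36   0.0598 0.2798] 0.0038 strip (176, 213, 30, 33) front mid [ 0.4315 -0.0509  0.    ]
top (array([ 0.3948,  0.3094, -0.2042]), np.float64(1.7363915940098038))
side (array([ 0.3956,  0.3097, -0.1954]), np.float64(2.2810886646619455))
4.875
```

View pics/crop1.png

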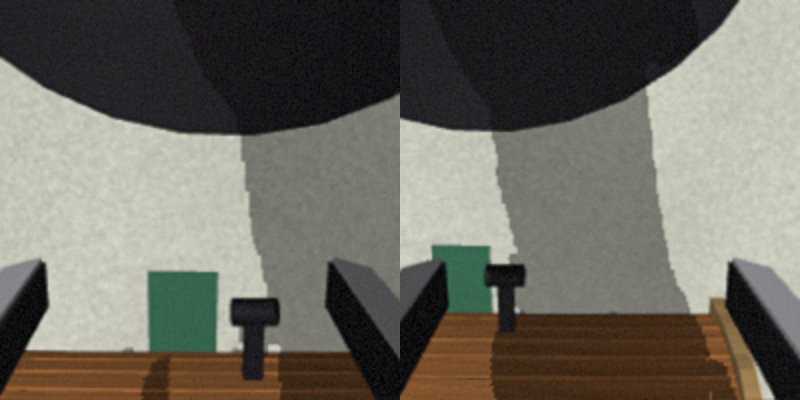

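Crop 1 shows the knob bar at about (287.5,246) in wt2 and (212.5,228) in wt3, and the strip unobstructed. I'll triangulate the knob from these views and check the IK along the arc.

```bash
cat > e.py <<'E'
from h import *
W=[np.load(f"wt{i}.npy",allow_pickle=True).item() for i in(0,2,3)]
w=list(zip(W,[(247.8,217.8),(287.5,246),(212.5,228)]));S=(cam("side"),(223.6,194.8));T=(cam("top"),(247,219))
print("knob wrist",tri(w),"fixed",tri([S,T]),"all",tri(w+[S,T]))
for n,(C,uv) in zip("w0 w2 w3 s t".split(),w+[S,T]): print(n,onplane(C,uv,.05).round(4))
for i,(X,Y) in enumerate([(.638,-.023)]):
    for a in np.linspace(0,1.75,8):
        p=place([X,Y,-.073],np.array([[-.195*np.cos(a),0,.05+.195*np.sin(a)-.019]]))[0]
        q=arm.ik(p,down(np.pi-.073));print(a.round(2),p.round(3),None if q is None else np.round(q,2))
for p in([.374,-.06,.02],[.56,-.06,.02],[.36,.31,.02]):print(p,arm.ik(p,down(np.pi-.073)))
E
python3 e.py
```

```text
knob wrist [ 0.44167197 -0.00863845  0.05124369] fixed [ 0.44501044 -0.01013885  0.04953274] all [ 0.44438846 -0.00908404  0.0453125 ]
w0 [ 0.4419 -0.0089  0.05  ]
w2 [ 0.4422 -0.0084  0.05  ]
w3 [ 0.4424 -0.0088  0.05  ]
s [ 0.4455 -0.0102  0.05  ]
t [ 0.4446 -0.0102  0.05  ]
0.0 [ 0.444 -0.009  0.031] [-0.33  0.39  0.33  2.19 -0.22  0.59  1.66]
0.25 [ 0.45  -0.009  0.079] [-0.36  0.3   0.36  2.15 -0.16  0.71  1.6 ]
0.5 [ 0.467 -0.011  0.124] [-0.37  0.25  0.38  2.08 -0.13  0.83  1.58]
0.75 [ 0.496 -0.013  0.164] [-0.38  0.25  0.39  1.98 -0.12  0.93  1.57]
1.0 [ 0.533 -0.015  0.195] [-0.38  0.28  0.42  1.87 -0.13  1.02  1.59]
1.25 [ 0.577 -0.019  0.216] [-0.37  0.34  0.44  1.74 -0.16  1.1   1.62]
1.5 [ 0.624 -0.022  0.226] [-0.36  0.43  0.46  1.61 -0.2   1.16  1.65]
1.75 [ 0.673 -0.026  0.223] [-0.34  0.53  0.49  1.48 -0.26  1.2   1.68]
[0.374, -0.06, 0.02] [-0.31624619  0.33946718  0.44409577  2.34569195 -0.29947562  0.50628471
  1.86701177]
[0.56, -0.06, 0.02] [-0.2081073   0.57663011  0.33222519  1.90839276 -0.27918475  0.70136631
  1.78683457]
[0.36, 0.31, 0.02] [-0.72021972  0.43769515 -0.06533853  2.11186626  0.0495093   0.593419
  0.67732699]
```

```bash
cat > f.py <<'E'
from h import *
P=[.638,-.0234,-.073]; O=down(np.pi+P[2])
def kp(a): return place(P,np.array([[-.195*np.cos(a),0,.031+.195*np.sin(a)]]))[0]
k=kp(0)
arm.move_ptp(k+[0,0,.1],O)
print(arm.servo_line(k,speed=.1,threshold=8),arm.get_tool_pos())
arm.set_gripper(0.0,20);print("grip",arm.get_grip_width()*94,arm.get_grasp_force(),arm.get_wrist_force().round(1))
for a in np.linspace(0,1.70,11)[1:]:
    st=arm.servo_line(kp(a),speed=.12,threshold=30)
    print(a.round(2),st,(arm.get_tool_pos()-kp(a)).round(4),arm.get_wrist_force().round(1),round(arm.get_grip_width()*94,1))
    if st:break
print(arm.get_time())
E
python3 f.py
```

```text
False [ 0.44387359 -0.0091419   0.03149062]
grip 29.728783574593407 19.99985307455063 [ 0.2  6.1 -0.6]
0.17 False [0.0002 0.0006 0.0004] [-0.2  6.8  0.9] 30.1
0.34 False [0.0003 0.0006 0.0002] [-0.8  5.8  2.3] 29.8
0.51 False [0.0003 0.0006 0.0002] [-0.3  5.7  2.2] 30.0
0.68 False [0.0003 0.0006 0.0002] [-0.4  5.6  3.1] 29.7
0.85 False [0.0003 0.0006 0.    ] [0.1 5.  5.4] 29.8
1.02 False [ 0.0004  0.0006 -0.    ] [1.5 5.5 3.7] 30.1
1.19 False [ 0.0005  0.0006 -0.0002] [2.5 4.7 0.9] 29.9
1.36 False [ 0.0002  0.0005 -0.0004] [ 2.9  6.1 -1. ] 30.0
1.53 False [ 0.0001  0.0006 -0.0004] [ 2.8  5.8 -1.2] 30.1
1.7 False [ 0.0002  0.0005 -0.0002] [3.4 5.4 0.9] 29.8
12.0417
```

```bash
cat > g.py <<'E'
from h import *
P=[.638,-.0234,-.073]; O=down(np.pi+P[2])
def kp(a): return place(P,np.array([[-.195*np.cos(a),0,.031+.195*np.sin(a)]]))[0]
print(arm.servo_line(kp(1.77),speed=.05,threshold=8),arm.get_wrist_force(),(arm.get_tool_pos()-kp(1.75)).round(4))
arm.set_gripper(1.0)
arm.servo_line(kp(1.75)+[0,0,.07],speed=.15)
arm.move_ptp([.45,-.06,.27],O);arm.pause(.2)
C=cam("wrist");np.save("wo.npy",C,allow_pickle=True);im=optics.camera("wrist")
cv2.imwrite("pics/wo.png",im)
for n,v in dict(shelfedge=[[-.05,y,.055] for y in(-.1,0,.1)],rails=[[x,y,.012] for y in(-.073,-.017) for x in(-.115,-.05)],lead=[[-.141,-.081,.012],[-.141,-.009,.012]],strip=[[-.2,-.07,0],[-.2,-.02,0],[-.05,-.07,0],[-.05,-.02,0]],pencil=[[-.065,.02,.04],[-.065,.07,.04]]).items(): print(n,proj(C,place(P,np.array(v))).round(0).tolist())
cv2.imwrite("pics/so.png",optics.camera("side"))
print(arm.get_time())
E
python3 g.py
```

```text
False [3.24123804 4.20982837 1.43265484] [ 0.0038  0.0002 -0.0009]
shelfedge [[221.0, 261.0], [287.0, 261.0], [352.0, 260.0]]
rails [[239.0, 211.0], [240.0, 248.0], [274.0, 211.0], [274.0, 248.0]]
lead [[234.0, 195.0], [280.0, 195.0]]
strip [[241.0, 157.0], [273.0, 157.0], [242.0, 245.0], [271.0, 245.0]]
pencil [[299.0, 247.0], [331.0, 247.0]]
15.3833
```

View pics/wo.png

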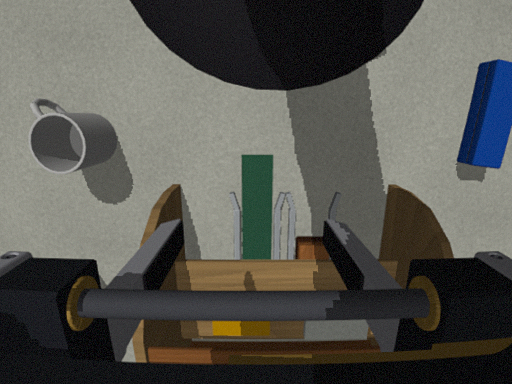

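The open view confirms the calibration. Strip columns 242–273, rail inner edges at about 241 and 274, and the shelf edge at row 261 match the prediction within 1–2 px. Next I grasp the case and carry it to the front of the bay.

```bash
cat > k.py <<'E'
from h import *
P=[.638,-.0234,-.073]; O=down(np.pi+P[2])
K=[.3935,.308,-.176]; OK=down(np.pi+K[2])
g=place(K,np.array([[-.03,0,.019]]))[0]
arm.move_ptp(g+[0,0,.10],OK)
print(arm.servo_line(g,speed=.12,threshold=8),arm.get_tool_pos())
arm.set_gripper(0.0,35);print("grip mm",arm.get_grip_width()*94,arm.get_grasp_force(),arm.get_wrist_force().round(1))
arm.servo_line(g+[0,0,.05],speed=.1)
print("lift",arm.get_grip_width()*94,arm.get_wrist_force().round(1))
t=place(P,np.array([[-.275,-.0445,.07]]))[0]
arm.servo_line(t,O,speed=.15)
arm.pause(.2);C=cam("wrist");im=optics.camera("wrist");cv2.imwrite("pics/wk.png",im)
cv2.imwrite("pics/sk.png",optics.camera("side"))
a=im[:,100:400];b=cv2.imread("pics/sk.png")[100:300,100:300]
cv2.imwrite("pics/k.png",cv2.hconcat([cv2.resize(a,(390,500)),cv2.resize(b,(400,500))]))
print(arm.get_time())
E
python3 k.py
```

```text
False [0.36429185 0.31345742 0.0195545 ]
grip mm 49.712443827616475 34.999958127737045 [0.2 0.6 1.5]
lift 49.77974433585609 [ 0.8  0.3 -2.3]
22.15
```

View pics/k.png

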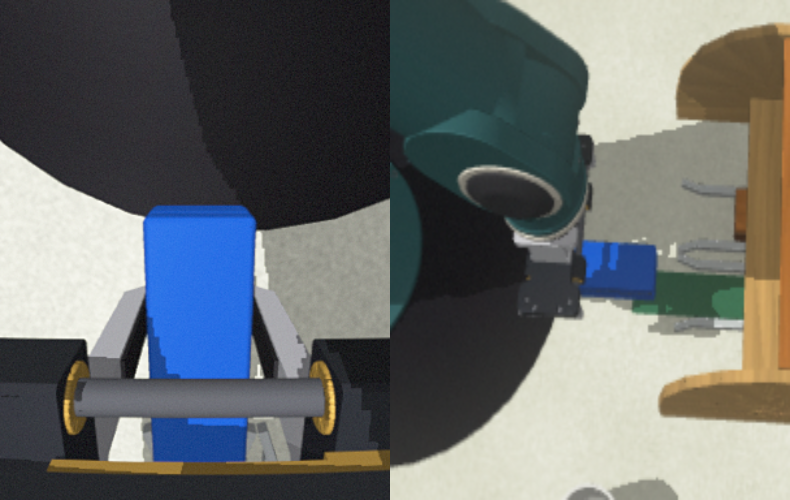

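The case is held straight and in line with the strip. Its end is visible in the side view, in front of the bay mouth. Next I lower it, slide it in, release it and push it home.

```bash
cat > l.py <<'E'
from h import *
P=[.638,-.0234,-.073]; O=down(np.pi+P[2])
def w(x,y,z): return place(P,np.array([[x,y,z]]))[0]
Y=-.0445
print("down",arm.servo_line(w(-.275,Y,.0198),speed=.08,threshold=6),arm.get_tool_pos()[2],arm.get_wrist_force().round(1))
for x in(-.22,-.16,-.11,-.078):
    z=arm.get_tool_pos()[2]
    st=arm.servo_line(w(x,Y,max(z,.0198) if x==-.22 else z),speed=.1,threshold=20)
    print(x,st,arm.get_wrist_force().round(1),(arm.get_tool_pos()-w(x,Y,.02)).round(4))
    if st:break
print(arm.get_time())
E
python3 l.py
```

```text
down True 0.01891537423333255 [-1.2  0.3  6.6]
-0.22 True [-1.9  0.3  8.2] [-0.055   0.0039 -0.0013]
23.0083
```

```bash
cat > l.py <<'E'
from h import *
P=[.638,-.0234,-.073]; O=down(np.pi+P[2])
def w(x,y,z): return place(P,np.array([[x,y,z]]))[0]
Y=-.0445
arm.pause(.2);print(arm.get_wrist_force().round(1),arm.get_tool_pos().round(4))
p=arm.get_tool_pos();arm.servo_line([p[0],p[1],.0212],speed=.03);print(arm.get_wrist_force().round(1),arm.get_tool_pos().round(4))
for x in(-.22,-.16,-.11,-.078):
    st=arm.servo_line(w(x,Y,.0208),speed=.08,threshold=25)
    print(x,st,arm.get_wrist_force().round(1),(arm.get_tool_pos()-w(x,Y,.02)).round(4))
    if st:break
print(arm.get_time())
E
python3 l.py
```

```text
[-0.2  0.1  4.5] [ 0.3604 -0.0478  0.0188]
[-0.4  0.  -0.7] [ 0.3604 -0.0478  0.0213]
-0.22 False [-0.2  0.4 -1.4] [-0.0006  0.      0.0007]
-0.16 False [ 1.   0.8 -1.4] [-0.0005  0.      0.0007]
-0.11 False [ 0.6 -0.2 -2.3] [-0.0005  0.      0.0007]
-0.078 False [-0.5 -0.1 -1.7] [-0.0005 -0.      0.0006]
26.525
```

```bash
cat > m.py <<'E'
from h import *
P=[.638,-.0234,-.073]; O=down(np.pi+P[2])
def w(x,y,z): return place(P,np.array([[x,y,z]]))[0]
Y=-.045
OT=(R.from_euler("z",P[2])*R.from_euler("y",-.15)*R.from_euler("z",-P[2])*R.from_rotvec(O)).as_rotvec()
arm.set_gripper(.75)
arm.servo_line(w(-.078,Y,.075),speed=.12)
arm.servo_line(w(-.18,Y,.075),OT,speed=.15)
arm.set_gripper(0.0,20)
arm.servo_line(w(-.165,Y,.014),speed=.12)
print(arm.get_tool_pos().round(4),arm.get_wrist_force().round(1))
print(arm.servo_line(w(-.09,Y,.014),speed=.08,threshold=15),arm.get_wrist_force().round(1))
print(arm.servo_line(w(-.055,Y,.014),speed=.03,threshold=10),arm.get_wrist_force().round(1))
d=arm.get_tool_pos()-np.r_[P[:2],0];c,s=np.cos(P[2]),np.sin(P[2]);print("tidy x,y",c*d[0]+s*d[1],-s*d[0]+c*d[1])
print(arm.get_time())
E
python3 m.py
```

```text
[ 0.4701 -0.0563  0.0143] [-0.2  0.4  0.7]
False [-0.  -0.2 -0.3]
True [-3.  -0.3  1.9]
tidy x,y -0.07559130866965491 -0.044954899325403426
32.025
```

```bash
cat > n.py <<'E'
from h import *
P=[.638,-.0234,-.073]; O=down(np.pi+P[2])
def w(x,y,z): return place(P,np.array([[x,y,z]]))[0]
def t():
    d=arm.get_tool_pos()-np.r_[P[:2],0];c,s=np.cos(P[2]),np.sin(P[2]);return round(c*d[0]+s*d[1],4)
for th in(14,22):
    print(arm.servo_line(w(-.06,-.045,.014),speed=.03,threshold=th),t(),arm.get_wrist_force().round(1))
arm.pause(.2);print(t(),arm.get_wrist_force().round(1))
p=arm.get_tool_pos()
arm.servo_line(w(-.12,-.045,.02),speed=.1)
arm.servo_line(w(-.2,-.045,.2),O,speed=.2)
arm.move_ptp(w(-.16,-.1,.27),O)
arm.pause(.15);C=cam("wrist");im=optics.camera("wrist");cv2.imwrite("pics/wh.png",im)
for n,v in dict(case=[[-.065,-.07,.04],[-.065,-.02,.04]],pencil=[[-.065,.02,.04],[-.065,.07,.04]],shelf=[[-.05,-.1,.055],[-.05,.05,.055]]).items(): print(n,proj(C,place(P,np.array(v))).round(1).tolist())
u=proj(C,place(P,np.array([[-.06,0,.03]])))[0].astype(int);x0,y0=np.clip(u-[80,60],0,None)
cv2.imwrite("pics/whc.png",cv2.resize(im[y0:y0+120,x0:x0+160],None,fx=4,fy=4));print("crop",x0,y0,arm.get_time())
E
python3 n.py
```

```text
True -0.0757 [-1.4  0.1  0.8]
True -0.0756 [-2.3  0.7  1.7]
-0.0757 [-0.5  0.1  0.8]
case [[272.8, 233.8], [305.5, 233.7]]
pencil [[331.5, 233.6], [363.5, 233.4]]
shelf [[253.1, 247.1], [353.1, 246.6]]
crop 236 174 35.1333
```

View pics/whc.png

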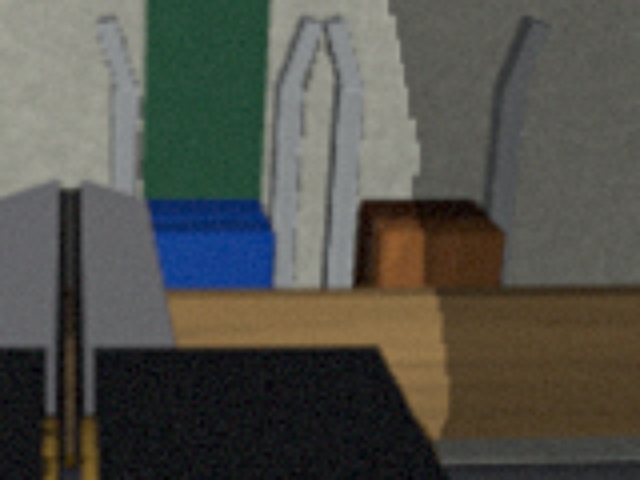

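The case's near end (crop rows 200–232) lines up with the pencil box's end (rows 200–232), so it is home against the stop. Next I shut the cover.

```bash
cat > o.py <<'E'
from h import *
P=[.638,-.0234,-.073]; O=down(np.pi+P[2])
def kp(a): return place(P,np.array([[-.195*np.cos(a),0,.031+.195*np.sin(a)]]))[0]
arm.set_gripper(.8)
k=kp(1.76)
arm.move_ptp(k+[0,0,.07],O)
print(arm.servo_line(k,speed=.1,threshold=8))
arm.set_gripper(0.0,20);print("grip",arm.get_grip_width()*94,arm.get_wrist_force().round(1))
for a in np.linspace(1.76,.0,12)[1:]:
    st=arm.servo_line(kp(a),speed=.12,threshold=30)
    print(a.round(2),st,arm.get_wrist_force().round(1),round(arm.get_grip_width()*94,1))
    if st:break
else:
    for d in(.004,.008,.012):
        if arm.servo_line(kp(0)-[0,0,d],speed=.02,threshold=10): print("stop");break
        print(d,arm.get_wrist_force().round(1))
    print(arm.get_wrist_force().round(1),arm.get_tool_pos()-kp(0))
print(arm.get_time())
E
python3 o.py
```

```text
False
grip 29.970188956543673 [-0.2  3.   1.5]
1.6 False [-0.9  5.3 -2.7] 29.9
1.44 False [-0.2  6.2 -1.9] 29.8
1.28 False [-0.9  6.4  0.6] 30.1
1.12 False [-2.5  7.6  2.3] 30.0
0.96 False [-2.9  7.3  1.1] 29.5
0.8 False [-0.7  7.5 -2. ] 30.0
0.64 False [-0.3  8.1 -2.6] 29.7
0.48 False [ 0.6  8.4 -3.1] 29.7
0.32 False [ 0.6  9.6 -3.8] 29.9
0.16 False [ 1.3  9.  -3.5] 29.9
0.0 False [ 0.4  9.  -2.7] 30.1
0.004 [ 0.1  9.  -3. ]
stop
[0.8 0.4 1.2] [ 0.00140501  0.00063332 -0.00586435]
43.9
```

```bash
cat > q.py <<'E'
from h import *
P=[.638,-.0234,-.073]; O=down(np.pi+P[2])
def kp(a): return place(P,np.array([[-.195*np.cos(a),0,.031+.195*np.sin(a)]]))[0]
print(arm.get_grip_width()*94,arm.get_grasp_force(),arm.get_wrist_force().round(1))
arm.set_gripper(.8)
arm.servo_line(kp(0)+[0,0,.1],speed=.15)
arm.move_ptp([.40,0.0,.2],O);arm.pause(.3)
C=cam("wrist");im=optics.camera("wrist");cv2.imwrite("pics/wz.png",im)
a=cv2.resize(im[180:260,180:280],(500,400),interpolation=cv2.INTER_NEAREST)
b=cv2.resize(cv2.imread("pics/wt0.png")[190:250,180:280],(400,240))
cv2.imwrite("pics/z.png",a)
for j in(0,.03,.06): print(j,proj(C,place(P,np.array([[-.195*np.cos(j),0,.05+.195*np.sin(j)]]))).round(1))
print(arm.get_tool_pos(),arm.get_time())
s0=cv2.imread("pics/side0.png").astype(int);s=optics.camera("side");cv2.imwrite("pics/sz.png",s)
print("knob diff",abs(s[185:210,215:235].astype(int)-s0[185:210,215:235]).mean())
t=cam("side");print(proj(t,place(P,np.array([[-.195,0,.05]]))))
for f in("wt1","wz"):
    v=cv2.cvtColor(cv2.imread(f"pics/{f}.png"),cv2.COLOR_BGR2GRAY);r=np.where(v[200:240,241:244].mean(1)<50)[0]+200;print(f,r.min(),r.max())
E
python3 q.py
```

```text
29.597547131182157 20.000170469284058 [0.8 0.4 1.2]
0 [[249.  219.9]]
0.03 [[249.  221.6]]
0.06 [[248.9 223.6]]
[ 3.99900473e-01 -1.58066374e-04  1.99330698e-01] 46.375
knob diff 26.787333333333333
[[222.87655886 194.4427886 ]]
wt1 212 224
wz 212 224
```

View pics/z.png

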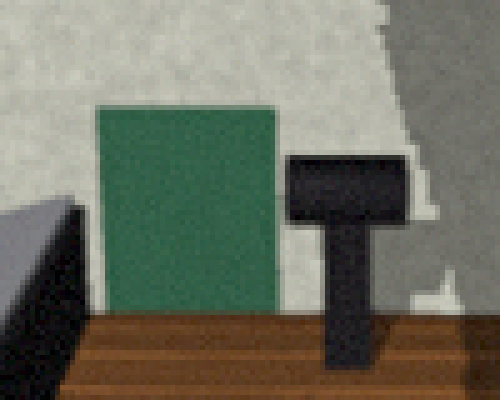

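The knob is at rows 212–224, the same as in the first wrist view, so the cover looks shut. To be sure, I'll press gently on the knob from above; contact at z ≈ 0.059 would mean it is shut.

```bash
cat > r.py <<'E'
from h import *
P=[.638,-.0234,-.073]; O=down(np.pi+P[2])
def kp(a): return place(P,np.array([[-.195*np.cos(a),0,.031+.195*np.sin(a)]]))[0]
arm.set_gripper(0.0,20)
k=kp(0);k[2]=.085
arm.move_ptp(k,O)
k[2]=.052
print(arm.servo_line(k,speed=.03,threshold=10),arm.get_tool_pos(),arm.get_wrist_force().round(1))
k[2]=.15;arm.servo_line(k,speed=.15)
arm.move_ptp([.36,.1,.3],O);arm.pause(.2)
C=cam("wrist")
im=optics.camera("top");s=optics.camera("side")
cv2.imwrite("pics/fin.png",cv2.resize(cv2.hconcat([im[90:290,100:400],s[90:384,160:375][:200]]),None,fx=1.5,fy=1.5));print(arm.get_time())
E
python3 r.py
```

```text
True [ 0.44352658 -0.00919406  0.05854211] [-5.   0.4 19.3]
50.8833
```

View pics/fin.png

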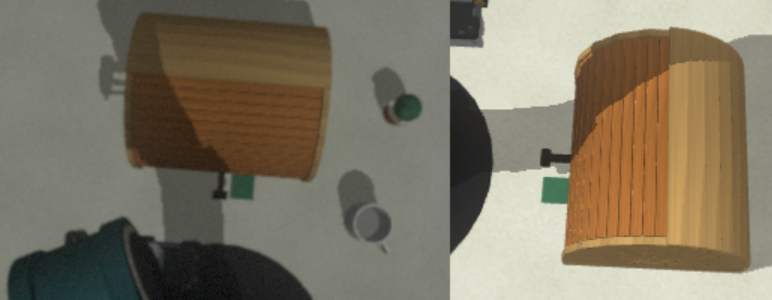

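Contact came at z = 0.0585, so the cover is on its shut stop. The final view shows the cover shut, with the mug and cactus undisturbed and the robot clear. Handing in.

```bash
python3 -c "
from rig import arm, optics
print(arm.close_job())"
```

```text
the job is handed in; nothing more can be done
None
```

The blue case is home against the back stop in the green-strip bay, the cover is rolled shut onto its stop, the pencil box, mug and cactus were left alone, and the job was handed in at about 51 s.

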